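Find the full disc carton by lifting both and shelve it

TASK

Two cartons that look the same stand in the aluminium stand, one full, the other partly used. Lift each in turn a good 5 cm to feel which is heavier, then stand the heavier one upright right down in the tall bay of the steel rack and leave the lighter one standing in the stand. The rack's walls leave no room for fingers at the carton's broad faces, so put it down on the bench on the way and take it again by its narrow sides; leave the loupe where it is.

Things in the scene. Friction and masses are not known exactly. Their poses are not given: they have to be found in the camera images.
- carton_a: closed disc carton, brown card, on end in a berth: block 40 mm thick (its x), 68 mm wide (y), 100 mm tall (z up). Its origin is its centre, 50 mm above its underside. Looks the same as the other; one is heavier by at least 0.15 kg, either may be (each 0.15 to 0.75 kg).
- carton_b: closed disc carton, brown card, on end in a berth: block 40 mm thick (its x), 68 mm wide (y), 100 mm tall (z up). Its origin is its centre, 50 mm above its underside. Looks the same as the other; one is heavier by at least 0.15 kg, either may be (each 0.15 to 0.75 kg).
- stand: aluminium stand fixed to the bench: base plate 64 x 172 x 4 mm (x, y, z; origin at the centre of its underside), three uprights 4 mm thick, 90 mm high above the bench and 46 mm deep along x, standing at y = -80, 0 and 80 mm. Between them are two berths, open at both ends along x; a carton there can be taken only by its broad faces, 40 mm apart along x.
- berth_0 (a point): centre of the floor of one berth of the stand, 4 mm above the bench, axes as the stand's. The berth is 76 mm wide along y: a carton's 68 mm width with 4 mm to spare each side.
- berth_1 (a point): the same for the other berth, 80 mm from berth_0 along +y of the stand
- rack: sheet steel storage rack fixed to the bench (origin under the bay, on the bench). Base plate 4 mm thick, to 36 mm either way along y, 35 mm along +x, 51 mm along -x. On the -x side, behind a bay wall, a 68 mm grinding wheel stands on edge. The bench beyond its +x side is free for 140 mm from the origin, 34 mm either way along y: room to stand a carton; beyond x = 0.44 m is the 60 mm high microscope base.
- bay (a point): centre of the bay's floor, 4 mm above the bench, axes as the rack's. The bay lies between two walls 4 mm thick that stand across x, 54 mm clear between them (a carton's thickness and 14 mm), 112 mm high above its floor, 48 mm deep along y. Along y it is open at both ends: a carton's narrow sides, 68 mm apart, stick out 10 mm past the walls and can be held there.
- loupe_center (a point): centre of a black eye loupe, 35 mm across and 31 mm tall, standing loose on the bench near the microscope; a bystander
Mind the look-alikes: they are no part of the job. What is shaped like the carton_a but green or pink is not meant.

How it is judged:
By the outcome, as a careful person would: the job done as asked, in the order asked, and still so for the second after the job is handed in, with the robot touching nothing.
It also fails if it takes over 72 s, if anything falls off the work surface, if the arm or the gripper's body presses on something with over 40 N, if the wrist force passes 120 N, or if a joint passes its speed limit or range.

ROBOT

A 7-joint arm with a two-finger parallel gripper is mounted at the origin on a cart in front of the work surface, level with it; the furniture and walls round the work are solid. World frame = base frame: x ahead of the robot, y to its left, z up, the work surface at z = 0. Lengths are in mm, angles in degrees, forces in N, time in s.
With the tool pointing down it reaches from about 400 to 875 mm from the base axis. Payload 19.3 kg.
Tool frame: the origin (TCP) lies midway between the tips of the shut fingers; the grasp point (between the pads) lies 19 mm behind it; y points along the fingers, x is the direction in which the jaws open and shut, and the axes are right-handed (so a half turn about y gives the same grasp; the last joint's range is limited). The gripper opens to 85 mm and grips with 20 to 120 N. Pads are 22 mm wide; open, the fingers measure 114 mm over their backs; the gripper's body (76 mm by 85 mm) begins 54 mm behind the grasp point. The pads swing forward as they close: fully open they stand 13 mm farther back than shut.
Start: joints at [68.056, 29.874, -2.08, 91.645, 1.215, 58.505, -6.463], TCP at [192.299, -594.673, 231.291] pointing down, gripper open.
Joint ranges: [-166.77, 166.77], [-17.47, 122.26], [-85.68, 81.53], [9.62, 139.38], [-72.42, 252.41], [9.2, 110.78], [-144.41, 144.41]. Speed limits (degrees/s): [108.29, 108.29, 136.94, 136.94, 172.46, 172.46, 172.46].

INTERFACE

Orientations are given as a 3x3 rotation matrix whose columns are the frame's x, y, z axes.
In Python, from rig import ctrl, imaging, ticket gives the robot as it stands. The module is installed in compiled form; this text tells all that it offers.
- The arm moves only by the tool drive_tool, never from a script. Its argument "targets" is a list of rows, each a list of 7 numbers: the shift along the tool's x, y, z in cm, then the turn, a rotation vector about the tool's x, y, z in degrees, then the closure, from 0 (fully open) to 1 (shut). In form: [[dx, dy, dz, ax, ay, az, grip], ...]. A call has 1 to 8 rows; each row is the pose to reach, as a shift and turn from the pose commanded when the call began, along the tool's axes at that moment; what a row does not reach only later rows make up. A row lasts 1/8 s, in which the tool goes at most 62.5 mm and 10.7 degrees, less where a joint would pass 70% of its speed; a pose out of reach is approached as far as the arm can. A call with a gripper value outside its range is refused whole. The fingers move at their own pace and stop on an object; "force" is the grip in N (left out, the last holds). Time passes only in rows, so rows that repeat a pose let the fingers close. It gives the time, the measured TCP pose, the force and the opening at its end, in the units of the state.
- ctrl.read_state(): the state, without advancing time (a new reading comes with each control period).
- imaging.read_camera(name): name is "scene" or "top"; returns (picture, depth): 400x640x3 uint8, red, green, blue; 400x640 float32, mm along the optical axis (not along the pixel's ray), 0 where there is no reading.
- imaging.get_calibration(name): a dict with "K" (3x3 intrinsics, pixels), "D" ([k1, k2, p1, p2, k3] as OpenCV has them; the pictures are not rectified), "view" (4x4, takes a point from world to camera coordinates). Camera axes: x right, y down, z forward; pixel columns grow to the right and rows downward; lengths in mm; the calibration is good to about 2 mm. A picture is of the moment at which its call begins. get_calibration takes no time and is no camera call.
- ticket.hand_in(): hands the job in, once; it reports no verdict.
The state is a dict: "time": time; "joint_pos": joint angles; "joint_vel": joint speeds; "effort": joint torques, N m; "eef_pos": TCP position; "tool_rot": TCP orientation; "contact_force": force on the tool from outside, world axes, zero at the start; "wrist_torque": the same for the moment, N m; "gripper_width": finger opening in mm.
Only numpy, scipy, OpenCV 4.12 (cv2) and the standard library are available. Lean on these libraries where they do the work, as an engineer would, in place of code of your own. Each camera call takes 0.05 s, during which the arm holds its last target.

## Working session

There is one attempt and no reset: what is moved stays moved. The work goes in short steps, Python scripts to look and compute and a tool call to move; the robot and the scene stay as the last step left them, time stands still between calls to the robot, and variables do not carry over. Pictures are saved under pics/ and viewed, and the job is handed in when it is done.

Besides the shell and the picture viewer there is one more tool, called as a command line: name --pt "numbers of a row" for each row, then --argument value for the rest. drive_tool: Moves the arm, as the interface text tells. Its arguments: {"type":"object","properties":{"targets":{"type":"array"},"force":{"type":"number"}},"required":["targets"]}

```bash
mkdir -p pics; python3 - <<'E'
from rig import ctrl, imaging, ticket
import cv2,numpy as np
s=ctrl.read_state()
for k,v in s.items(): print(k,np.round(v,3).tolist())
for n in ["scene","top"]:
    im,d=imaging.read_camera(n); c=imaging.get_calibration(n)
    print(n,c)
    cv2.imwrite(f"pics/{n}0.png",im[:,:,::-1]); np.savez(f"{n}0.npz",im=im,d=d)
E
```

```text
time 0.0
joint_pos [68.055, 29.908, -2.083, 91.672, 1.216, 58.505, -6.462]
joint_vel [-0.008, -0.012, 0.034, 0.032, -0.061, -0.053, 0.036]
effort [-0.0, -92.712, 1.98, -36.993, 0.018, 0.008, 0.0]
eef_pos [192.206, -594.373, 230.745]
tool_rot [[0.308, -0.0, 0.951], [-0.951, 0.001, 0.308], [-0.001, -1.0, -0.0]]
contact_force [0.019, 1.022, 0.935]
wrist_torque [-0.038, -0.012, 0.032]
gripper_width 85.489
scene {'K': array([[446.69189986,   0.        , 322.14814535],
       [  0.        , 446.69189986, 204.51798664],
       [  0.        ,   0.        ,   1.        ]]), 'D': array([-0.06576012,  0.        ,  0.        ,  0.        ,  0.        ]), 'view': array([[-4.53551515e-01, -8.91229216e-01, -1.22822109e-03,
         3.32525056e+02],
       [-7.49113324e-01,  3.81973820e-01, -5.41225673e-01,
         4.83240681e+02],
       [ 4.82825280e-01, -2.44553647e-01, -8.40876485e-01,
         1.27234502e+03],
       [ 0.00000000e+00,  0.00000000e+00,  0.00000000e+00,
         1.00000000e+00]])}
top {'K': array([[372.39545028,   0.        , 320.41050442],
       [  0.        , 372.39545028, 197.472838  ],
       [  0.        ,   0.        ,   1.        ]]), 'D': array([-0.04679863,  0.        ,  0.        ,  0.        ,  0.        ]), 'view': array([[ 2.80235091e-02, -9.99556326e-01,  1.00912914e-02,
         6.30458651e+01],
       [-9.90392625e-01, -2.91313490e-02, -1.35180668e-01,
         5.93574955e+02],
       [ 1.35414665e-01, -6.20610388e-03, -9.90769576e-01,
         1.19939004e+03],
       [ 0.00000000e+00,  0.00000000e+00,  0.00000000e+00,
         1.00000000e+00]])}
```

View pics/scene0.png

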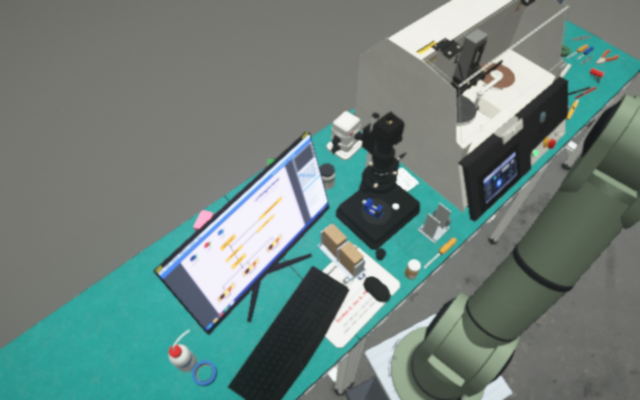

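View pics/top0.png

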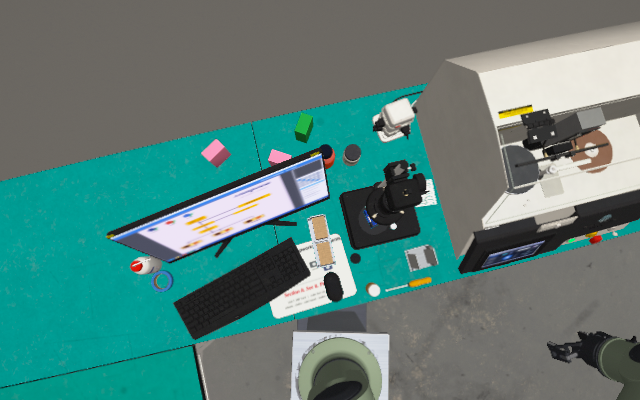

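The top view shows two brown cartons in the stand at about (318,228) and (324,252). The steel rack is at (421,258) and the small black loupe at (355,258). The look-alikes are the green block at (304,127) and the pink ones at (215,152) and (280,158). The brown pair fits the description. Next, enlarged crops.

```bash
cat > h.py <<'E'
import numpy as np,cv2
from rig import ctrl, imaging, ticket
def cloud(n,d):
    c=imaging.get_calibration(n);K,D,V=c["K"],c["D"],c["view"]
    v,u=np.mgrid[0:400,0:640]
    p=cv2.undistortPoints(np.stack([u.ravel(),v.ravel()],1).astype(np.float64)[:,None],K,D)[:,0].reshape(400,640,2)
    P=np.dstack([p[...,0]*d,p[...,1]*d,d]).astype(float)
    W=(P-V[:3,3])@V[:3,:3]
    W[d==0]=np.nan
    return W
def proj(n,X):
    c=imaging.get_calibration(n);V=c["view"]
    r,_=cv2.Rodrigues(V[:3,:3]); return cv2.projectPoints(np.array(X,float).reshape(-1,3),r,V[:3,3],c["K"],c["D"])[0][:,0]
E
python3 - <<'E'
from h import *
t=np.load('top0.npz');s=np.load('scene0.npz')
a=cv2.resize(t['im'][200:290,290:450],None,fx=5,fy=5,interpolation=cv2.INTER_CUBIC)
cv2.imwrite('pics/tc.png',a[:,:,::-1])
a=cv2.resize(s['im'][160:300,300:480],None,fx=4.2,fy=4.2,interpolation=cv2.INTER_CUBIC)
cv2.imwrite('pics/sc.png',a[:,:,::-1])
for n,z in (('top',t),('scene',s)):
    W=cloud(n,z['d']); m=(W[...,2]>95)&(W[...,2]<115)&(W[...,0]>300)&(W[...,0]<600)&(abs(W[...,1])<130)
    k,l,st,ce=cv2.connectedComponentsWithStats(m.astype(np.uint8))
    for i in range(1,k):
        if st[i,4]>15: 
            p=W[l==i]; print(n,st[i],ce[i].round(),np.median(p,0).round(1),p.min(0).round(),p.max(0).round())
W=cloud('top',t['d'])
for u,v in [(318,228),(324,252),(421,258),(410,260),(432,258),(355,258),(420,245),(360,280),(300,300)]: print(u,v,W[v,u].round(1))
E
```

```text
top [305 198  25  11  38] [317. 203.] [564.3  92.3 109.3] [548.  53. 100.] [581. 128. 115.]
top [312 216  16  23 274] [320. 227.] [489.7  79.9 103.1] [455.  56.  96.] [524. 105. 109.]
top [371 221   6   6  18] [373. 223.] [507.2 -87.3  99.5] [498. -96.  95.] [514. -81. 103.]
top [316 241  17  25 285] [324. 253.] [409.8  63.7 103.2] [373.  39.  95.] [447.  90. 110.]
scene [365 198   8  10  37] [368. 202.] [547.  -74.3  98.2] [533. -90.  95.] [560. -62. 106.]
scene [376 205   8   8  36] [379. 209.] [506.7 -93.2 100. ] [ 497. -107.   95.] [516. -82. 105.]
scene [313 206  17  20  51] [321. 216.] [562.4  91.1 110.6] [545.  50. 103.] [586. 128. 115.]
scene [324 224  23  22 266] [335. 234.] [486.   80.6 104.8] [451.  54.  95.] [526. 105. 111.]
scene [340 241  25  24 288] [352. 252.] [407.1  64.4 104.6] [371.  37.  95.] [448.  89. 112.]
318 228 [486.7  85.3  99.6]
324 252 [412.8  64.6 106.6]
421 258 [ 400.2 -266.     1.9]
410 260 [ 393.3 -222.3   26.5]
432 258 [ 402.6 -278.5   83.2]
355 258 [395.3 -39.4  30. ]
420 245 [ 443.9 -263.2    0.5]
360 280 [ 3.221e+02 -6.050e+01  2.000e-01]
300 300 [251.8 137.8   3.1]
```

View pics/tc.png

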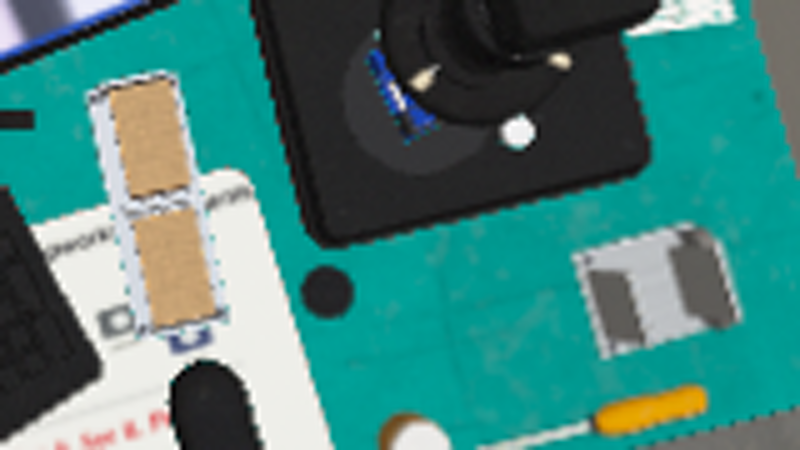

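View pics/sc.png

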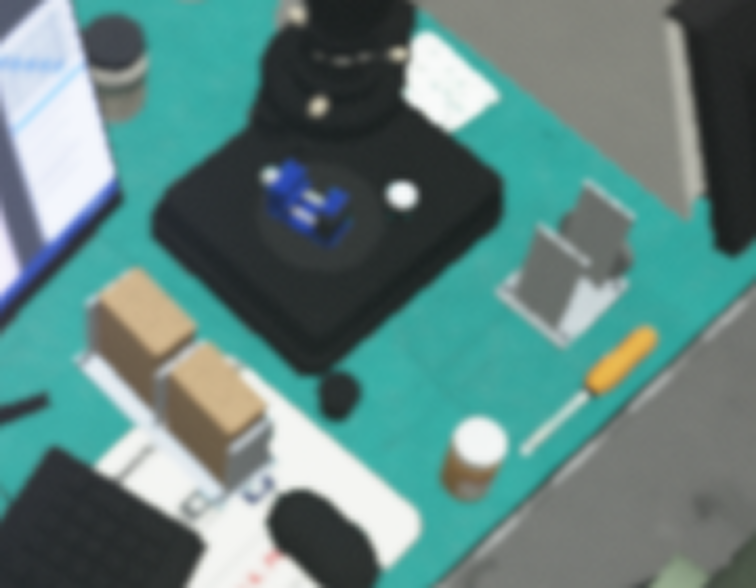

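```bash
cat > fit.py <<'E'
from h import *
def rays(n,pix):
    c=imaging.get_calibration(n);V=c["view"];R=V[:3,:3];C=-R.T@V[:3,3]
    p=cv2.undistortPoints(np.array(pix,float).reshape(-1,1,2),c["K"],c["D"])[:,0]
    return C,np.c_[p,np.ones(len(p))]@R
def onplane(n,pix,z):
    C,d=rays(n,pix); return C+d*((z-C[2])/d[:,2])[:,None]
E
python3 - <<'E'
from fit import *
t=np.load('top0.npz');s=np.load('scene0.npz')
for n,z,boxes in (('top',t,[(305,210,335,240),(310,236,342,272)]),('scene',s,[(318,220,350,262),(334,236,370,280)])):
    print(n,'cam',rays(n,[[0,0]])[0].round())
    im=z['im'].astype(int); r,g,b=im[...,0],im[...,1],im[...,2]
    W=cloud(n,z['d'])
    brown=(r-b>40)&(r>g+10)&(W[...,2]>60)&(W[...,1]>0)&(W[...,0]<540)&(W[...,0]>350)
    if n=='scene': brown&=(r>150)
    k,l,st,ce=cv2.connectedComponentsWithStats(brown.astype(np.uint8),connectivity=4)
    for i in range(1,k):
        if st[i,4]<60: continue
        v,u=np.where(l==i)
        X=onplane(n,np.c_[u,v],104)
        rc=cv2.minAreaRect(X[:,:2].astype(np.float32)); print(st[i],X.mean(0).round(1),rc, im[v,u].mean(0).round())
# stand uprights: z 85-95; base plate and rack walls
W=cloud('top',t['d']); m=(W[...,2]>10)&(W[...,2]<130)&(W[...,0]>330)&(W[...,0]<470)&(W[...,1]<-180)&(W[...,1]>-340)
v,u=np.where(m)
P=W[m]; 
hi=P[P[:,2]>100]; print('rack hi',len(hi),hi.round().tolist()[:80])
# loupe
m=(W[...,2]>20)&(W[...,2]<45)&(W[...,0]>360)&(W[...,0]<430)&(W[...,1]<0)&(W[...,1]>-70); print('loupe',W[m].mean(0))
for lo in (20,60,100,150,200,300):
  m=(W[...,2]>lo)&(W[...,0]>490)&(W[...,0]<640)&(W[...,1]<180)&(W[...,1]>20)&~((W[...,2]<112)&(W[...,0]<530))
  print('mon',lo,W[m].min(0).round(),W[m].max(0).round())
E
```

```text
top cam [ 424.   88. 1268.]
[185 216  22   9  83] [499.7 469.  104. ] ((499.19659423828125, 469.5783386230469), (12.428936004638672, 69.95748138427734), 23.774049758911133) [235. 187.  76.]
[312 216  16  23 272] [489.7  80.7 104. ] ((489.812744140625, 80.73890686035156), (67.90446472167969, 38.668033599853516), 12.878989219665527) [197. 161. 117.]
[192 221  23  10  65] [483.5 445.9 104. ] ((483.8046569824219, 445.20574951171875), (8.244878768920898, 73.77093505859375), 23.74199676513672) [236. 193. 105.]
[198 225  20   9  67] [472.7 429.2 104. ] ((472.7348937988281, 429.49102783203125), (10.561371803283691, 62.80952072143555), 23.707143783569336) [238. 196. 100.]
[317 242  16  23 273] [409.8  63.3 104. ] ((410.0719299316406, 63.33744812011719), (66.27959442138672, 38.82393264770508), 13.055414199829102) [199. 163. 118.]
[131 260  12   8  65] [357.4 645.7 104. ] ((359.1663818359375, 645.3565673828125), (21.49398422241211, 35.24763870239258), 2.087285280227661) [205.  60.  51.]
scene cam [-102.  423. 1332.]
[324 225  22  19 216] [486.9  81.7 104. ] ((486.9613037109375, 82.0126190185546
[... 2337 characters left out ...]
.0, -283.0, 109.0], [388.0, -284.0, 114.0], [384.0, -223.0, 113.0], [384.0, -226.0, 113.0], [385.0, -284.0, 104.0], [385.0, -284.0, 116.0], [380.0, -224.0, 107.0], [381.0, -226.0, 113.0], [377.0, -224.0, 106.0], [378.0, -225.0, 117.0], [378.0, -227.0, 119.0], [374.0, -227.0, 109.0], [375.0, -229.0, 111.0], [371.0, -227.0, 107.0], [372.0, -229.0, 112.0], [368.0, -227.0, 106.0], [369.0, -229.0, 113.0]]
loupe [399.42347158 -41.02431456  29.53446321]
mon 20 [529.  53.  67.] [640. 180. 418.]
mon 60 [529.  53.  67.] [640. 180. 418.]
mon 100 [529.  53. 101.] [640. 180. 418.]
mon 150 [538.  55. 150.] [640. 180. 418.]
mon 200 [550.  63. 200.] [640. 180. 418.]
mon 300 [578.  72. 300.] [640. 180. 418.]
```

```bash
python3 - <<'E'
from fit import *
from scipy.optimize import least_squares
for n in ('top','scene'):
    d=np.load(n+'0.npz')['d']; W=cloud(n,d)
    m=(W[...,2]>30)&(W[...,2]<114)&(W[...,0]>340)&(W[...,0]<460)&(W[...,1]<-190)&(W[...,1]>-300)
    P=W[m]; side=P[:,1]-0.27*(P[:,0]-400)>-250
    def f(p):
        c,s=np.cos(p[0]),np.sin(p[0]) # rack y axis dir (c,s)*; normal (-s,c) = rack +x
        q=P[:,0]*-s+P[:,1]*c
        return q-np.where(side,p[1],p[2])
    r=least_squares(f,[0.25,-310,-370],loss='soft_l1',f_scale=2).x
    c,s=np.cos(r[0]),np.sin(r[0])
    al=P[:,0]*c+P[:,1]*s; res=abs(f(r))<4
    print(n,np.degrees(r[0]),r[1:],r[1]-r[2])
    for sd in (side,~side):
        a=al[sd&res]; print(len(a),a.mean(),np.percentile(a,[1,5,50,95,99]).round(1), P[sd&res].mean(0).round(1))
    q=(r[1]-31+r[2]+27)/2
    for am in (al[side&res].mean(),al[~side&res].mean()):
        print('origin',am*c-q*s,am*s+q*c)
W=cloud('top',np.load('top0.npz')['d'])
for v in range(196,214,2): print(v,[tuple(W[v,u].round().astype(int)) if np.isfinite(W[v,u,0]) else None for u in range(310,336,4)])
E
```

```text
top 12.732240910923899 [-303.1776196  -360.56833706] 57.39071746437668
98 331.46103253840135 [308.5 309.8 331.1 355.  355.5] [ 390.1 -222.7   76.2]
114 336.1084841356855 [312.6 314.6 337.  357.3 357.7] [ 407.2 -276.9   76.8]
origin 396.89460374399465 -252.61087718185166
origin 401.4277776660063 -251.5866015637233
scene 17.593923135239677 [-329.63142998 -388.89753473] 59.26610475520266
196 304.48682389292355 [281.2 283.1 304.1 325.6 328.4] [ 389.9 -222.2   72.8]
205 303.35482579966225 [279.1 280.7 303.9 325.5 328.1] [ 406.6 -278.6   73.2]
origin 399.442741004352 -252.3286523444225
origin 398.36369468907674 -252.67082004108326
196 [(np.int64(575), np.int64(112), np.int64(183)), (np.int64(578), np.int64(100), np.int64(168)), (np.int64(580), np.int64(88), np.int64(155)), (np.int64(582), np.int64(76), np.int64(144)), (np.int64(584), np.int64(64), np.int64(133)), (np.int64(604), np.int64(47), np.int64(-4)), (np.int64(604), np.int64(33), np.int64(-5))]
198 [(np.int64(572), np.int64(112), np.int64(168)), (np.int64(574), np.int64(100), np.int64(151)), (np.int64(576), np.int64(88), np.int64(14
[... 1698 characters left out ...]
), np.int64(-4)), (np.int64(562), np.int64(32), np.int64(3))]
210 [(np.int64(553), np.int64(114), np.int64(-1)), (np.int64(553), np.int64(101), np.int64(1)), (np.int64(554), np.int64(87), np.int64(-1)), (np.int64(554), np.int64(73), np.int64(-1)), (np.int64(554), np.int64(59), np.int64(0)), (np.int64(555), np.int64(46), np.int64(-2)), (np.int64(556), np.int64(32), np.int64(-4))]
212 [(np.int64(546), np.int64(114), np.int64(-1)), (np.int64(546), np.int64(100), np.int64(2)), (np.int64(546), np.int64(87), np.int64(4)), (np.int64(547), np.int64(73), np.int64(-1)), (np.int64(548), np.int64(59), np.int64(-3)), (np.int64(548), np.int64(46), np.int64(-3)), (np.int64(548), np.int64(32), np.int64(0))]
```

```bash
cat > rackfit.py <<'E'
from fit import *
from scipy.optimize import minimize
def box(x0,x1,y0,y1,z0,z1): return np.array([[x,y,z] for x in(x0,x1) for y in(y0,y1) for z in(z0,z1)],float)
B=[box(-51,35,-36,36,0,4),box(27,31,-24,24,4,116),box(-31,-27,-24,24,4,116)]
a=np.linspace(0,6.28,24); 
def wheel(xc,zc,t): return np.concatenate([np.c_[0*a+xc+s*t/2,34*np.cos(a),zc+34*np.sin(a)] for s in(-1,1)])
def pose(P,p):
    c,s=np.cos(p[2]),np.sin(p[2]); R=np.array([[c,-s,0],[s,c,0],[0,0,1]]); return P@R.T+[p[0],p[1],0]
def render(n,p,S=4,roi=(390,230,460,290)):
    m=np.zeros(((roi[3]-roi[1])*S,(roi[2]-roi[0])*S),np.uint8)
    for b in B+[wheel(-41,38,14)]:
        q=(proj(n,pose(b,p))-[roi[0],roi[1]]+.5)*S
        cv2.fillConvexPoly(m,cv2.convexHull(q.round().astype(np.int32)),255)
    return cv2.resize(m,None,fx=1/S,fy=1/S,interpolation=cv2.INTER_AREA)/255.
E
python3 - <<'E'
from rackfit import *
roi={'top':(390,236,455,280),'scene':(410,195,460,250)}
M={}
for n in roi:
    x0,y0,x1,y1=roi[n]; im=np.load(n+'0.npz')['im'][y0:y1,x0:x1]
    hsv=cv2.cvtColor(im,cv2.COLOR_RGB2HSV); m=(hsv[...,1]<110).astype(float)
    # keep component nearest centre
    k,l,st,ce=cv2.connectedComponentsWithStats(m.astype(np.uint8)); i=1+np.argmax(st[1:,4]); M[n]=(l==i).astype(float)
    print(n,st[1:,4])
def cost(p,ns=('top','scene')): return sum(np.abs(render(n,p,4,roi[n])-M[n]).sum() for n in ns)
for ns in (('top',),('scene',),('top','scene')):
    best=min((minimize(lambda q:cost([399+q[0],-252+q[1],np.radians(105+q[2]) ],ns),[0,0,y],method='Nelder-Mead',options=dict(initial_simplex=[[0,0,y],[4,0,y],[0,4,y],[0,0,y+4]])) for y in(-2,1,3)),key=lambda r:r.fun)
    print(ns,best.fun,best.x+[399,-252,105])
q=best.x; p=[399+q[0],-252+q[1],np.radians(105+q[2])]
out=[]
for n in roi:
    x0,y0,x1,y1=roi[n]; im=np.load(n+'0.npz')['im'][y0:y1,x0:x1].copy()
    S=8;im=cv2.resize(im,None,fx=S,fy=S,interpolation=cv2.INTER_CUBIC)
    for b in B+[wheel(-41,38,14)]:
        h=cv2.convexHull(((proj(n,pose(b,p))-[x0,y0]+.5)*S).round().astype(np.int32)); cv2.polylines(im,[h],True,(255,0,0),1)
    cv2.imwrite(f'pics/rf_{n}.png',im[:,:,::-1])
E
```

```text
top [ 67   1  54 649   1   1   3   2   1]
scene [157 149 771  51  10]
('top',) 31.541176470588233 [ 399.87289565 -249.47266468  106.37389151]
('scene',) 41.09411764705882 [ 399.92179242 -252.43649071  106.33375139]Traceback (most recent call last):
  File "<stdin>", line 12, in <module>
  File "<stdin>", line 12, in <genexpr>
    res = _minimize_neldermead(fun, x0, args, callback, bounds=bounds,
                               **options)
    fxr = func(xr)
    fx = function(np.copy(x), *(wrapper_args + args))
  File "<stdin>", line 12, in <lambda>
  File "<stdin>", line 10, in cost
  File "<stdin>", line 10, in <genexpr>
  File "rackfit.py", line 12, in render
    q=(proj(n,pose(b,p))-[roi[0],roi[1]]+.5)*S
       ~~~~^^^^^^^^^^^^^
  File "h.py", line 12, in proj
    c=imaging.get_calibration(n);V=c["view"]
ValueError: time passes only in moves, steps and waits
```

```bash
cat > hh.py <<'E'
E
python3 - <<'E'
s=open('h.py').read()
s=s.replace("def cloud","import functools\n@functools.lru_cache(None)\ndef cal(n): return imaging.get_calibration(n)\ndef cloud",1).replace("c=imaging.get_calibration(n)","c=cal(n)")
open('h.py','w').write(s)
f=open('fit.py').read().replace("imaging.get_calibration(n)","cal(n)"); open('fit.py','w').write(f)
E
python3 - <<'E'
from rackfit import *
roi={'top':(390,236,455,280),'scene':(410,195,460,250)}
p=[399.9,-251.2,np.radians(106.35)]
for n in roi:
    x0,y0,x1,y1=roi[n]; im=np.load(n+'0.npz')['im'][y0:y1,x0:x1].copy()
    S=8;im=cv2.resize(im,None,fx=S,fy=S,interpolation=cv2.INTER_CUBIC)
    for b in B+[wheel(-41,38,14)]:
        h=cv2.convexHull(((proj(n,pose(b,p))-[x0,y0]+.5)*S).round().astype(np.int32)); cv2.polylines(im,[h],True,(255,0,0),1)
    cv2.imwrite(f'pics/rf_{n}.png',im[:,:,::-1])
E
```

```text
(no output)
```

View pics/rf_top.png

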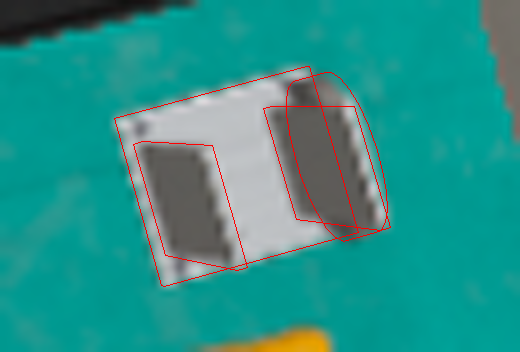

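View pics/rf_scene.png

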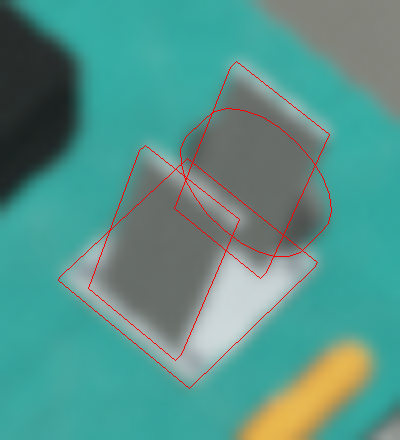

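The wireframe fits the rack with the base at about top (400–440,250–270) and the wheel side to the right, which gives rack +x ≈ world +y at yaw ≈106°. Before moving I'll check the tall obstacles along the travel path.

```bash
python3 - <<'E'
from fit import *
for n in('top','scene'):
    W=cloud(n,np.load(n+'0.npz')['d']); 
    x,y,z=W[...,0],W[...,1],W[...,2]
    for y0 in range(-600,160,40):
        m=(y>y0)&(y<y0+40)&(x>150)&(x<700)&~((y<-480)&(x<330))
        r=[]
        for lo in (30,60,120,200,300):
            q=m&(z>lo); r.append((int(np.percentile(x[q],1)),int(z[q].max())) if q.sum()>8 else None)
        print(n,y0,r)
E
```

```text
top -600 [(404, 481), (415, 481), (443, 481), (494, 481), (624, 481)]
top -560 [(394, 481), (404, 481), (433, 481), (485, 481), (613, 481)]
top -520 [(384, 481), (394, 481), (423, 481), (473, 481), (601, 481)]
top -480 [(175, 646), (175, 646), (175, 646), (175, 646), (171, 646)]
top -440 [(365, 499), (374, 499), (403, 499), (451, 499), (582, 499)]
top -400 [(365, 505), (376, 505), (403, 505), (438, 505), (572, 505)]
top -360 [(468, 488), (470, 488), (472, 488), (481, 488), (518, 488)]
top -320 [(390, 496), (396, 496), (613, 496), (613, 496), (613, 496)]
top -280 [(395, 118), (396, 118), None, None, None]
top -240 [(368, 221), (368, 221), (586, 221), (586, 221), None]
top -200 [(461, 342), (493, 342), (538, 342), (538, 342), (579, 342)]
top -160 [(453, 463), (491, 463), (502, 463), (502, 463), (524, 463)]
top -120 [(285, 498), (285, 498), (497, 498), (497, 498), (515, 498)]
top -80 [(392, 463), (492, 463), (507, 463), (507, 463), (517, 463)]
top -40 [(385, 61), None, None, None, None]
top 0 [(267, 104), (376, 104), None, None, None]
top 40 [(287, 396), (369, 396), (576, 396), (599, 39
[... 772 characters left out ...]
34), (150, 834), (150, 834)]
scene -240 [(152, 815), (151, 815), (150, 815), (150, 815), (150, 815)]
scene -200 [(461, 334), (471, 334), (541, 334), (541, 334), (576, 334)]
scene -160 [(449, 466), (467, 466), (498, 466), (498, 466), (523, 466)]
scene -120 [(279, 499), (284, 499), (495, 499), (495, 499), (514, 499)]
scene -80 [(293, 466), (435, 466), (504, 466), (504, 466), (514, 466)]
scene -40 [(383, 64), (457, 64), None, None, None]
scene 0 [(263, 106), (371, 106), None, None, None]
scene 40 [(280, 412), (364, 412), (571, 412), (596, 412), (619, 412)]
scene 80 [(404, 426), (406, 426), (560, 426), (580, 426), (603, 426)]
scene 120 [(382, 418), (539, 418), (541, 418), (561, 418), (588, 418)]
```

```bash
cat > plan.py <<'E'
import numpy as np
def rows(cur,pts,grip,n=None):
    """cur=(x,y,z,yaw of tool x deg) commanded; pts list of (x,y,z,yaw). prints rows"""
    x,y,z,a=cur; c,s=np.cos(np.radians(a)),np.sin(np.radians(a))
    tx=np.array([c,s,0]);ty=np.array([0,0,-1.]);tz=np.cross(tx,ty)
    out=[];last=np.array(cur,float)
    for p in pts:
        p=np.array(p,float); k=max(int(np.ceil(max(np.linalg.norm(p[:3]-last[:3])/60,abs(p[3]-last[3])/10))),1)
        for i in range(1,k+1):
            q=last+(p-last)*i/k; d=q[:3]-cur[:3]
            out.append([round(float(d@tx)/10,2),round(float(d@ty)/10,2),round(float(d@tz)/10,2),0,round(float(-(q[3]-a)),1),0,grip])
        last=p
    print(len(out)); [print(o) for o in out]
E
python3 - <<'E'
from plan import *
rows(np.array([192.3,-594.7,231.3,-72.06]),[(330,-330,231.3,-74),(405,-120,231,-76),(409,64,200,-76.9)],0)
E
```

```text
13
[-4.19, 0.0, 4.25, 0, 0.4, 0, 0]
[-8.38, 0.0, 8.5, 0, 0.8, 0, 0]
[-12.56, 0.0, 12.75, 0, 1.2, 0, 0]
[-16.75, 0.0, 17.0, 0, 1.6, 0, 0]
[-20.94, 0.0, 21.25, 0, 1.9, 0, 0]
[-25.36, 0.01, 24.65, 0, 2.4, 0, 0]
[-29.78, 0.02, 28.06, 0, 2.9, 0, 0]
[-34.19, 0.02, 31.46, 0, 3.4, 0, 0]
[-38.61, 0.03, 34.86, 0, 3.9, 0, 0]
[-42.96, 0.81, 36.37, 0, 4.2, 0, 0]
[-47.3, 1.58, 37.88, 0, 4.4, 0, 0]
[-51.65, 2.36, 39.39, 0, 4.6, 0, 0]
[-55.99, 3.13, 40.91, 0, 4.8, 0, 0]
```

drive_tool --pt "-4.2 0 4.2 0 0.4 0 0" --pt "-8.4 0 8.5 0 0.8 0 0" --pt "-12.6 0 12.8 0 1.2 0 0" --pt "-16.8 0 17.0 0 1.6 0 0" --pt "-20.9 0 21.2 0 2 0 0" --pt "-25.4 0 24.6 0 2.4 0 0" --pt "-29.8 0 28.0 0 2.9 0 0" --pt "-34.2 0 31.5 0 3.4 0 0" --force 40

```text
time: 1.1
eef_pos: [387.0, -170.7, 231.3]
tool_rot: [[0.25, 0.0, 0.968], [-0.968, -0.0, 0.25], [0.0, -1.0, 0.0]]
contact_force: [1.4, -1.1, -0.5]
gripper_width: 85.1
```

```bash
python3 - <<'E'
from plan import *
rows(np.array([386.5,-172.4,231.3,-75.46]),[(405,-120,231,-76),(409,64,190,-76.9)],0)
E
```

```text
5
[-4.61, 0.03, 3.11, 0, 0.5, 0, 0]
[-9.04, 1.06, 4.36, 0, 0.8, 0, 0]
[-13.46, 2.08, 5.61, 0, 1.0, 0, 0]
[-17.89, 3.11, 6.86, 0, 1.2, 0, 0]
[-22.32, 4.13, 8.11, 0, 1.4, 0, 0]
```

drive_tool --pt "-4.6 0 3.1 0 0.5 0 0" --pt "-9 1 4.4 0 0.8 0 0" --pt "-13.5 2.1 5.6 0 1 0 0" --pt "-17.9 3.1 6.9 0 1.2 0 0" --pt "-22.3 4.1 8.1 0 1.4 0 0" --pt "-22.3 4.1 8.1 0 1.4 0 0"

```text
time: 1.85
eef_pos: [408.8, 66.7, 189.7]
tool_rot: [[0.232, -0.001, 0.973], [-0.973, 0.001, 0.232], [-0.001, -1.0, -0.001]]
contact_force: [-0.5, -1.1, -0.8]
gripper_width: 85.6
```

```bash
python3 - <<'E'
from fit import *
for n,b in (("top",(280,200,400,280)),("scene",(290,150,410,290))):
    im,d=imaging.read_camera(n); x0,y0,x1,y1=b
    cv2.imwrite(f"pics/{n}1.png",cv2.resize(im[y0:y1,x0:x1],None,fx=4,fy=4,interpolation=cv2.INTER_CUBIC)[:,:,::-1])
s=ctrl.read_state()
for k,v in s.items(): print(k,np.round(v,2).tolist())
E
```

```text
time 1.95
joint_pos [1.24, 15.36, -21.56, 123.32, 8.25, 42.68, -102.54]
joint_vel [1.64, -0.51, 0.67, 0.02, -0.0, 0.14, 0.31]
effort [-2.54, -56.88, -3.44, -29.29, -0.04, -0.12, -0.29]
eef_pos [409.07, 63.8, 190.12]
tool_rot [[0.23, -0.0, 0.97], [-0.97, -0.0, 0.23], [0.0, -1.0, -0.0]]
contact_force [0.41, 0.2, 0.11]
wrist_torque [-0.0, -0.0, 0.01]
gripper_width 85.1
```

View pics/scene1.png

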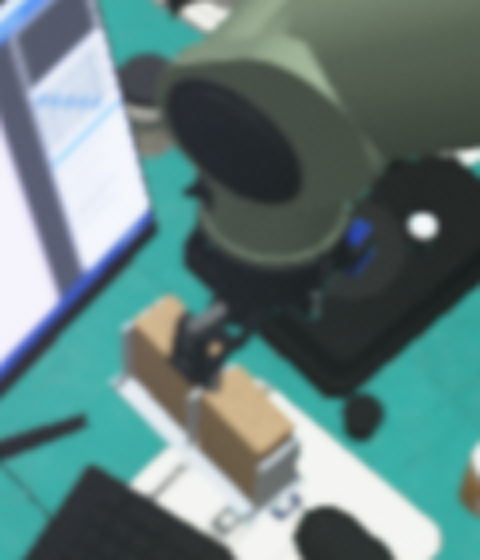

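View pics/top1.png

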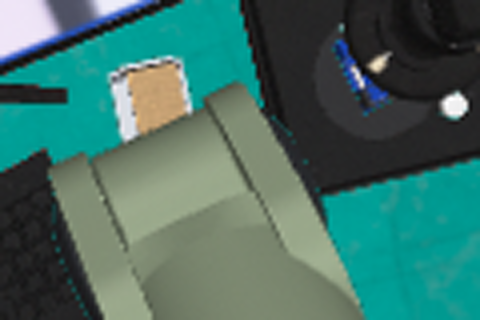

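The scene view shows the open gripper centred over the near carton (its top is at about (240,415) in the crop), and the monitor is clear. Descending and gripping.

drive_tool --pt "0 5 0 0 0 0 0" --pt "0 10 0 0 0 0 0" --pt "0 13.4 0 0 0 0 0" --pt "0 13.4 0 0 0 0 0" --pt "0 13.4 0 0 0 0 1" --pt "0 13.4 0 0 0 0 1" --pt "0 13.4 0 0 0 0 1" --pt "0 13.4 0 0 0 0 1" --force 50

```text
time: 2.95
eef_pos: [410.1, 63.7, 57.5]
tool_rot: [[0.226, 0.002, 0.974], [-0.974, 0.0, 0.226], [0.0, -1.0, 0.002]]
contact_force: [-1.7, -3.2, 19.5]
gripper_width: 39.4
```

drive_tool --pt "0 -0.5 0 0 0 0 1" --pt "0 -2 0 0 0 0 1" --pt "0 -4 0 0 0 0 1" --pt "0 -6 0 0 0 0 1" --pt "0 -7 0 0 0 0 1" --pt "0 -7 0 0 0 0 1" --pt "0 -7 0 0 0 0 1" --pt "0 -7 0 0 0 0 1"

```text
time: 3.95
eef_pos: [409.0, 63.8, 125.8]
tool_rot: [[0.227, -0.001, 0.974], [-0.974, -0.0, 0.227], [-0.0, -1.0, -0.001]]
contact_force: [-0.5, 0.4, -6.6]
gripper_width: 39.0
```

```bash
cat > weigh.py <<'E'
from fit import *
import sys
F=[];E=[]
for i in range(12):
    im,d=imaging.read_camera("scene"); s=ctrl.read_state(); F.append(s['contact_force']);E.append(s['effort'])
F=np.array(F)
print(s['time'],'F',F.mean(0).round(2),F.std(0).round(2),'eff',np.mean(E,0).round(2),s['gripper_width'],np.round(s['eef_pos'],1),np.round(s['wrist_torque'],2))
cv2.imwrite(sys.argv[1],cv2.resize(im[150:290,290:410],None,fx=4,fy=4)[:,:,::-1])
E
python3 weigh.py pics/w1.png
```

```text
4.55 F [ 0.01  0.09 -6.18] [0.49 0.47 0.36] eff [-1.000e-02 -6.664e+01 -2.710e+00 -2.442e+01  2.000e-02 -0.000e+00
 -0.000e+00] 39.55416519643949 [409.3  63.9 126.3] [-0.04  0.02  0.  ]
```

View pics/w1.png

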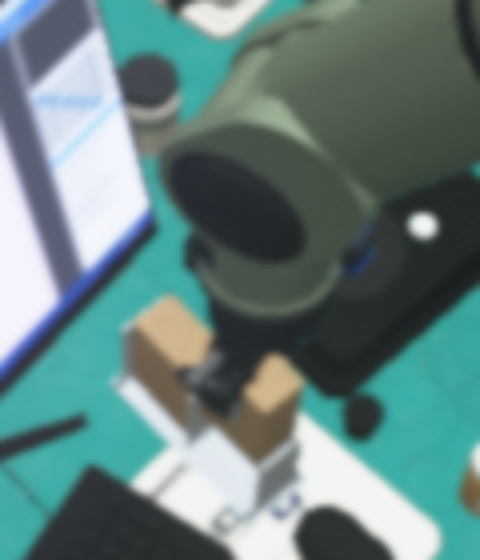

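The near carton is lifted about 7 cm and pulls 6.2 N (≈0.63 kg). Setting it back down, then moving to the far one.

drive_tool --pt "0 3.5 0 0 0 0 1" --pt "0 6 0 0 0 0 1" --pt "0 6.8 0 0 0 0 1" --pt "0 6.9 0 0 0 0 1" --pt "0 6.9 0 0 0 0 1" --pt "0 6.9 0 0 0 0 0" --pt "0 6.9 0 0 0 0 0" --pt "0 6.9 0 0 0 0 0"

```text
time: 5.55
eef_pos: [409.5, 63.9, 57.5]
tool_rot: [[0.227, 0.0, 0.974], [-0.974, 0.0, 0.227], [0.0, -1.0, 0.001]]
contact_force: [0.2, -0.2, -0.2]
gripper_width: 85.1
```

drive_tool --pt "0 -4 0 0 0 0 0" --pt "0 -8 0 0 0 0 0" --pt "0 -8.5 4 0 0 0 0" --pt "0.1 -8.5 8.1 0 0 0 0" --pt "0.1 -8.5 8.1 0 0 0 0"

```text
time: 6.18
eef_pos: [490.5, 81.9, 142.3]
tool_rot: [[0.227, 0.001, 0.974], [-0.974, 0.001, 0.227], [-0.001, -1.0, 0.002]]
contact_force: [-0.6, 0.2, 0.1]
gripper_width: 85.6
```

```bash
python3 - <<'E'
from fit import *
im,d=imaging.read_camera("scene")
cv2.imwrite("pics/s2.png",cv2.resize(im[150:290,290:410],None,fx=4,fy=4)[:,:,::-1])
s=ctrl.read_state();print(s['time'],s['eef_pos'],s['contact_force'],s['gripper_width'])
E
```

```text
6.225 [488.77852133  81.41522228 142.06561126] [-0.13316983  0.11221088  0.24792842] 85.63988456042092
```

View pics/s2.png

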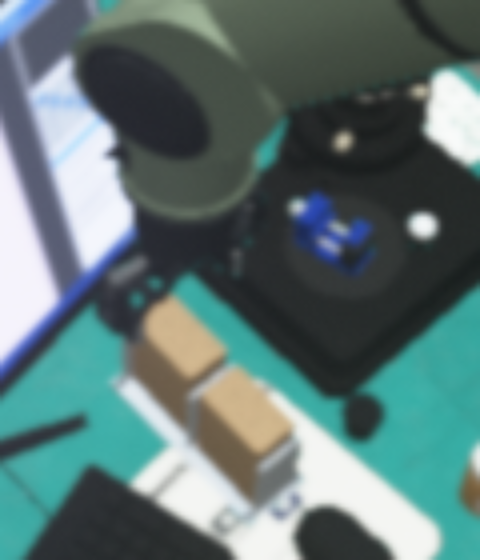

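The near carton is back standing in its berth, with its top at about (245,410) in the crop. The gripper is above the far one.

drive_tool --pt "0 4 0 0 0 0 0" --pt "0 8 0 0 0 0 0" --pt "0 8.5 0 0 0 0 0" --pt "0 8.5 0 0 0 0 1" --pt "0 8.5 0 0 0 0 1" --pt "0 8.5 0 0 0 0 1" --pt "0 8.5 0 0 0 0 1"

```text
time: 7.1
eef_pos: [489.0, 81.3, 58.6]
tool_rot: [[0.227, 0.002, 0.974], [-0.974, 0.0, 0.227], [0.0, -1.0, 0.002]]
contact_force: [-1.5, -2.3, 10.8]
gripper_width: 39.6
```

drive_tool --pt "0 -0.5 0 0 0 0 1" --pt "0 -2 0 0 0 0 1" --pt "0 -4 0 0 0 0 1" --pt "0 -6 0 0 0 0 1" --pt "0 -7 0 0 0 0 1" --pt "0 -7 0 0 0 0 1" --pt "0 -7 0 0 0 0 1" --pt "0 -7 0 0 0 0 1"

```text
time: 8.1
eef_pos: [488.1, 81.2, 126.8]
tool_rot: [[0.227, -0.001, 0.974], [-0.974, -0.0, 0.227], [-0.0, -1.0, -0.001]]
contact_force: [-0.4, 0.0, -2.3]
gripper_width: 39.6
```

```bash
python3 weigh.py pics/w2.png
```

```text
8.7 F [ 0.18 -0.06 -2.47] [0.32 0.66 0.63] eff [-0.000e+00 -7.879e+01 -4.050e+00 -2.699e+01  2.000e-02 -0.000e+00
 -0.000e+00] 39.63627185256111 [488.4  81.3 127.3] [-0.05  0.1   0.  ]
```

View pics/w2.png

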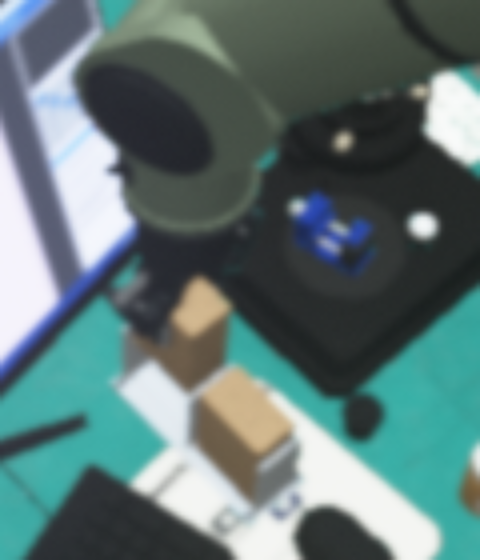

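The far carton pulls 2.5 N (≈0.25 kg) against 6.2 N for the near one, so the near carton is heavier. Setting the far one back down.

drive_tool --pt "0 3.5 0 0 0 0 1" --pt "0 6 0 0 0 0 1" --pt "0 6.8 0 0 0 0 1" --pt "0 6.9 0 0 0 0 1" --pt "0 6.9 0 0 0 0 1" --pt "0 6.9 0 0 0 0 0" --pt "0 6.9 0 0 0 0 0" --pt "0 6.9 0 0 0 0 0"

```text
time: 9.7
eef_pos: [488.6, 81.3, 58.5]
tool_rot: [[0.227, 0.0, 0.974], [-0.974, 0.0, 0.227], [-0.0, -1.0, 0.0]]
contact_force: [0.5, 0.3, -0.7]
gripper_width: 85.2
```

drive_tool --pt "0 -4 0 0 0 0 0" --pt "0 -8 0 0 0 0 0" --pt "0 -8.5 -4 0 0 0 0" --pt "-0.1 -8.5 -8.1 0 0 0 0" --pt "-0.1 -8.5 -8.1 0 0 0 0"

```text
time: 10.32
eef_pos: [407.2, 63.0, 143.6]
tool_rot: [[0.227, -0.001, 0.974], [-0.974, -0.001, 0.227], [0.001, -1.0, -0.001]]
contact_force: [0.8, 0.5, 0.6]
gripper_width: 85.6
```

```bash
python3 - <<'E'
from fit import *
im,d=imaging.read_camera("scene")
cv2.imwrite("pics/s3.png",cv2.resize(im[150:290,290:410],None,fx=4,fy=4)[:,:,::-1])
s=ctrl.read_state();print(s['time'],s['eef_pos'],s['contact_force'],s['gripper_width'])
E
```

```text
10.375 [408.93874944  63.54442422 143.72396994] [ 1.08220616 -0.69660784  0.06828099] 85.2974876935064
```

View pics/s3.png

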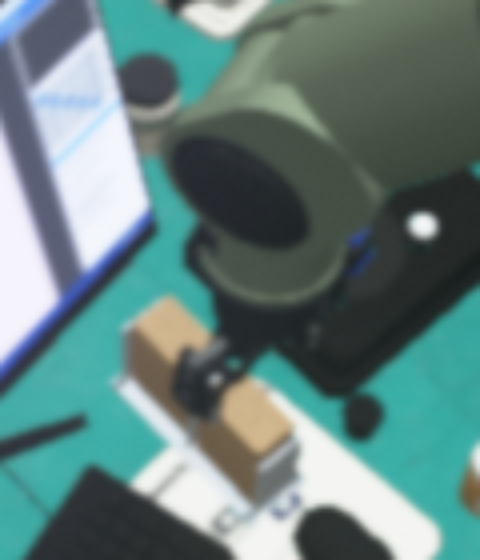

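Both cartons stand in their berths (tops at about (170,325) and (255,420) in the crop). Gripping the near, heavier one.

drive_tool --pt "0 4 0 0 0 0 0" --pt "0 8 0 0 0 0 0" --pt "0 8.6 0 0 0 0 0" --pt "0 8.6 0 0 0 0 1" --pt "0 8.6 0 0 0 0 1" --pt "0 8.6 0 0 0 0 1" --pt "0 8.6 0 0 0 0 1"

```text
time: 11.25
eef_pos: [410.1, 64.0, 58.4]
tool_rot: [[0.227, 0.002, 0.974], [-0.974, 0.0, 0.227], [0.0, -1.0, 0.002]]
contact_force: [-1.8, -0.1, 12.8]
gripper_width: 39.6
```

drive_tool --pt "0 -0.5 0 0 0 0 1" --pt "0 -2.5 0 0 0 0 1" --pt "0 -5.5 0 0 0 0 1" --pt "0 -9 0 0 0 0 1" --pt "0 -11 0 0 0 0 1" --pt "0 -11 0 0 0 0 1"

```text
time: 12.0
eef_pos: [409.8, 63.7, 168.5]
tool_rot: [[0.226, 0.003, 0.974], [-0.974, 0.0, 0.226], [0.0, -1.0, 0.003]]
contact_force: [0.0, -1.1, -7.2]
gripper_width: 39.5
```

```bash
python3 - <<'E'
from fit import *
from plan import *
im,d=imaging.read_camera("scene")
s=ctrl.read_state();print(s['time'],s['eef_pos'],s['contact_force'],s['gripper_width'],s['joint_pos'])
rows(np.array([*s['eef_pos'],-76.9]),[(405,-45,168,-75.3),(381.2,-153.2,168,-73.8)],1)
E
```

```text
12.05 [409.34121263  63.54566614 167.5207408 ] [-0.43802493  0.51707128 -7.11572634] 39.52311933471958 [   3.4677596    17.92693915  -24.54616761  124.57084187   11.62481181
   39.55877666 -105.93692768]
4
[5.24, -0.02, -1.44, 0, -0.8, 0, 1]
[10.47, -0.05, -2.88, 0, -1.6, 0, 1]
[15.47, -0.05, -5.27, 0, -2.4, 0, 1]
[20.47, -0.05, -7.65, 0, -3.1, 0, 1]
```

drive_tool --pt "2.6 0 -0.7 0 -0.4 0 1" --pt "5.2 0 -1.4 0 -0.8 0 1" --pt "7.9 0 -2.1 0 -1.2 0 1" --pt "10.5 0 -2.9 0 -1.6 0 1" --pt "13 0 -4 0 -2 0 1" --pt "15.5 0 -5.3 0 -2.4 0 1" --pt "18 0 -6.5 0 -2.8 0 1" --pt "20.5 0 -7.7 0 -3.1 0 1"

```text
time: 13.05
eef_pos: [379.9, -153.9, 166.2]
tool_rot: [[0.28, -0.002, 0.96], [-0.96, 0.001, 0.28], [-0.001, -1.0, -0.002]]
contact_force: [0.5, -0.2, -5.9]
gripper_width: 39.6
```

drive_tool --pt "0 3 0 0 0 0 1" --pt "0 6 0 0 0 0 1" --pt "0 6 0 0 0 0 1"

```text
time: 13.42
eef_pos: [379.2, -152.6, 105.3]
tool_rot: [[0.28, -0.005, 0.96], [-0.96, 0.002, 0.28], [-0.003, -1.0, -0.004]]
contact_force: [0.2, 0.1, -5.5]
gripper_width: 39.9
```

```bash
python3 - <<'E'
from fit import *
for n,b in (("top",(320,200,480,320)),("scene",(320,150,480,270))):
    im,d=imaging.read_camera(n); x0,y0,x1,y1=b
    cv2.imwrite(f"pics/{n}4.png",cv2.resize(im[y0:y1,x0:x1],None,fx=4,fy=4,interpolation=cv2.INTER_CUBIC)[:,:,::-1])
s=ctrl.read_state();print(s['time'],s['eef_pos'],s['contact_force'],s['gripper_width'],np.round(s['joint_pos']),np.round(s['tool_rot'],3))
E
```

```text
13.525 [ 380.65264288 -152.99358102  107.34072312] [ 0.64324282 -0.23704879 -5.971109  ] 39.6469870477207 [ 28.  24. -18. 128.  14.  30. -75.] [[ 0.28  -0.001  0.96 ]
 [-0.96   0.     0.28 ]
 [-0.001 -1.    -0.001]]
```

View pics/scene4.png

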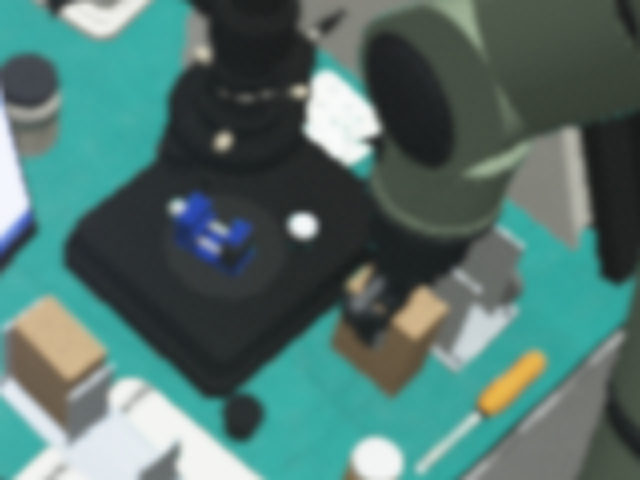

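View pics/top4.png

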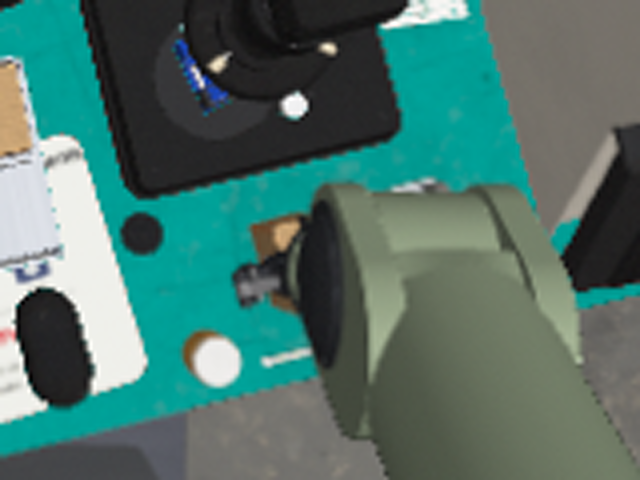

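The carton (scene crop (390,340)) hangs over free bench between the loupe (240,415) and the rack (480,300). Lowering it to the bench.

drive_tool --pt "0 2.5 0 0 0 0 1" --pt "0 4.5 0 0 0 0 1" --pt "0 5 0 0 0 0 1" --pt "0 5.2 0 0 0 0 1" --pt "0 5.2 0 0 0 0 1"

```text
time: 14.15
eef_pos: [381.3, -153.5, 56.0]
tool_rot: [[0.279, 0.001, 0.96], [-0.96, -0.0, 0.279], [0.001, -1.0, 0.001]]
contact_force: [-0.3, 0.6, -6.4]
gripper_width: 39.4
```

drive_tool --pt "0 0.1 0 0 0 0 1" --pt "0 0.2 0 0 0 0 1" --pt "0 0.2 0 0 0 0 1"

```text
time: 14.52
eef_pos: [381.1, -153.4, 54.4]
tool_rot: [[0.279, 0.001, 0.96], [-0.96, -0.001, 0.279], [0.001, -1.0, 0.001]]
contact_force: [-7.2, 3.1, 33.4]
gripper_width: 39.5
```

drive_tool --pt "0 -0.1 0 0 0 0 1" --pt "0 -0.1 0 0 0 0 0.25" --pt "0 -0.1 0 0 0 0 0.25" --pt "0 -0.1 0 0 0 0 0.25" --pt "0 -2.5 0 0 0 0 0.25" --pt "0 -6 0 0 0 0 0.25" --pt "0 -9 0 0 0 0 0.25" --pt "0 -10 0 0 0 0 0"

```text
time: 15.52
eef_pos: [381.4, -153.6, 154.6]
tool_rot: [[0.279, 0.002, 0.96], [-0.96, -0.001, 0.279], [0.001, -1.0, 0.002]]
contact_force: [-0.3, -0.3, 0.2]
gripper_width: 79.9
```

drive_tool --pt "0 -1 0 0 -10 0 0" --pt "0 -2 0 0 -20 0 0" --pt "0 -3 0 0 -30 0 0" --pt "0 -3 0 0 -40 0 0" --pt "0 -3 0 0 -50 0 0" --pt "0 -3 0 0 -60 0 0" --pt "0 -3 0 0 -70 0 0" --pt "0 -3 0 0 -80 0 0"

```text
time: 16.52
eef_pos: [380.6, -153.2, 182.7]
tool_rot: [[0.993, -0.001, -0.114], [0.114, 0.001, 0.993], [-0.001, -1.0, 0.001]]
contact_force: [-0.1, -1.1, 0.3]
gripper_width: 85.3
```

drive_tool --pt "0 0 0 0 -10 0 0" --pt "0 0 0 0 -10 0 0"

```text
time: 16.77
eef_pos: [380.6, -153.3, 182.7]
tool_rot: [[0.961, -0.001, -0.278], [0.278, 0.001, 0.961], [-0.0, -1.0, 0.001]]
contact_force: [-0.4, -0.1, -0.2]
gripper_width: 85.4
```

```bash
python3 - <<'E'
from fit import *
for n,b in (("top",(320,200,480,320)),("scene",(320,150,480,270))):
    im,d=imaging.read_camera(n); x0,y0,x1,y1=b
    np.savez(n+'5.npz',im=im,d=d)
    cv2.imwrite(f"pics/{n}5.png",cv2.resize(im[y0:y1,x0:x1],None,fx=4,fy=4,interpolation=cv2.INTER_CUBIC)[:,:,::-1])
s=ctrl.read_state();print(s['time'],s['eef_pos'],s['contact_force'],s['gripper_width'],np.round(s['joint_pos']),np.round(s['tool_rot'],3))
E
```

```text
16.875 [ 380.65139207 -153.2852658   182.92228305] [-0.81751086 -0.37741988 -0.06922748] 85.40679954810068 [ 49.  19. -42. 123.  18.  44.  11.] [[ 0.961 -0.001 -0.275]
 [ 0.275  0.001  0.961]
 [-0.    -1.     0.001]]
```

View pics/scene5.png

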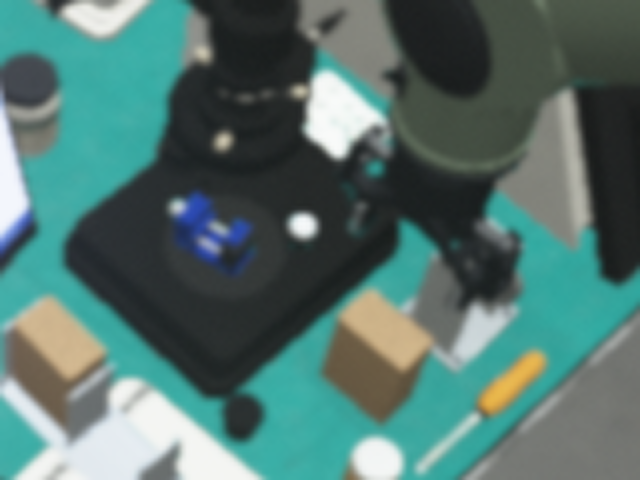

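View pics/top5.png

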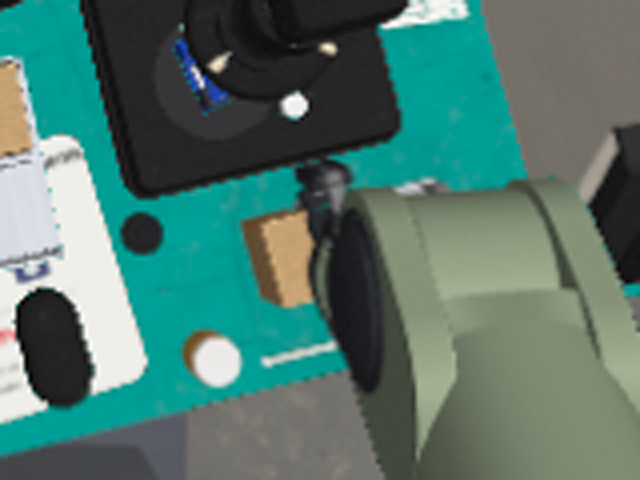

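The carton stands upright on the bench with its top face near scene crop (380,330), fully visible. Measuring it.

```bash
python3 - <<'E'
from fit import *
z=np.load('scene5.npz');im=z['im'].astype(int);r,g,b=im[...,0],im[...,1],im[...,2]
W=cloud('scene',z['d'])
m=(r-b>40)&(r>150)&(W[...,2]>80)&(W[...,2]<120)&(W[...,1]<-100)&(W[...,1]>-220)&(W[...,0]<440)&(W[...,0]>320)
k,l,st,ce=cv2.connectedComponentsWithStats(m.astype(np.uint8),connectivity=4)
i=1+np.argmax(st[1:,4]);v,u=np.where(l==i);X=onplane('scene',np.c_[u,v],100)
print(st[i],X.mean(0),cv2.minAreaRect(X[:,:2].astype(np.float32)),np.median(W[l==i],0))
# same on the loupe
E
```

```text
[406 223  22  20 222] [ 377.07224871 -153.03924858  100.        ] ((377.964111328125, -153.26846313476562), (65.95528411865234, 39.73528289794922), 16.530553817749023) [ 376.51897215 -152.5567062   101.00995068]
```

drive_tool --pt "-0.1 4 0 0 0 0 0" --pt "-0.1 8 0 0 0 0 0" --pt "-0.1 9 0 0 0 0 0" --pt "-0.1 11 0 0 0 0 0" --pt "-0.1 12.9 0 0 0 0 0" --pt "-0.1 12.9 0 0 0 0 0" --force 50

```text
time: 17.62
eef_pos: [379.9, -153.4, 54.4]
tool_rot: [[0.96, -0.001, -0.278], [0.278, -0.0, 0.96], [-0.001, -1.0, 0.0]]
contact_force: [0.8, 0.4, 0.1]
gripper_width: 84.9
```

drive_tool --pt "0 0 0 0 0 0 1" --pt "0 0 0 0 0 0 1" --pt "0 0 0 0 0 0 1" --pt "0 0 0 0 0 0 1"

```text
time: 18.12
eef_pos: [380.5, -153.8, 55.5]
tool_rot: [[0.96, 0.002, -0.279], [0.279, -0.001, 0.96], [0.001, -1.0, -0.001]]
contact_force: [-0.7, 1.9, 8.2]
gripper_width: 67.5
```

drive_tool --pt "0 -0.5 0 0 0 0 1" --pt "0 -3 0 0 0 0 1" --pt "0 -6.5 0 0 0 0 1" --pt "0 -10.5 0 0 0 0 1" --pt "0 -14.5 0 0 0 0 1" --pt "0 -14.5 0 0 0 0 1"

```text
time: 18.88
eef_pos: [380.7, -154.1, 201.8]
tool_rot: [[0.96, 0.004, -0.278], [0.278, -0.002, 0.96], [0.003, -1.0, -0.003]]
contact_force: [-0.9, -0.1, -7.4]
gripper_width: 67.5
```

```bash
python3 - <<'E'
from fit import *
from plan import *
im,d=imaging.read_camera("scene")
cv2.imwrite("pics/s6.png",cv2.resize(im[130:270,320:480],None,fx=4,fy=4)[:,:,::-1])
s=ctrl.read_state();print(s['time'],s['eef_pos'],s['contact_force'],s['gripper_width'],s['wrist_torque'],np.round(s['tool_rot'],3))
rows(np.array([*s['eef_pos'],16.2]),[(400.5,-252.3,s['eef_pos'][2],16.2)],1)
E
```

```text
18.925 [ 379.8545666  -154.03978351  200.21184747] [-0.10089262  0.58866043 -7.41321655] 67.7847469656247 [-0.04155109  0.01715048  0.01656497] [[ 0.961  0.002 -0.278]
 [ 0.278 -0.002  0.961]
 [ 0.001 -1.    -0.002]]
2
[-0.38, 0.0, -5.01, 0, -0.0, 0, 1]
[-0.76, 0.0, -10.01, 0, -0.0, 0, 1]
```

View pics/s6.png

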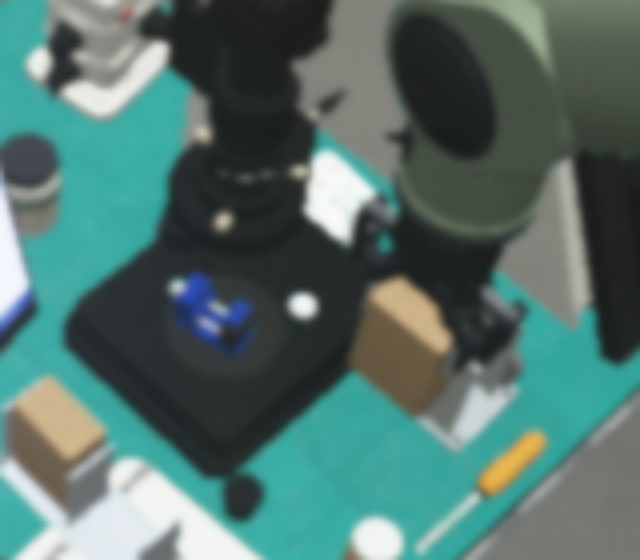

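The carton (crop (410,340)) is held by its narrow sides, upright and clear of the rack. Moving it over the bay.

drive_tool --pt "-0.2 0 -2.5 0 0 0 1" --pt "-0.4 0 -5 0 0 0 1" --pt "-0.6 0 -7.5 0 0 0 1" --pt "-0.8 0 -10 0 0 0 1" --pt "-0.8 0 -10 0 0 0 1" --pt "-0.8 0 -10 0 0 0 1"

```text
time: 19.68
eef_pos: [399.5, -251.0, 198.4]
tool_rot: [[0.96, -0.002, -0.28], [0.28, 0.001, 0.96], [-0.001, -1.0, 0.002]]
contact_force: [0.2, 0.4, -6.3]
gripper_width: 67.5
```

```bash
cat > look.py <<'E'
from rackfit import *
import sys
tag=sys.argv[1]; p=[399.5,-252.2,np.radians(106.2)]
s0=ctrl.read_state()
for n,(x0,y0,x1,y1) in {'top':(385,225,465,285),'scene':(395,170,475,260)}.items():
    im,d=imaging.read_camera(n); np.savez(f'{n}{tag}.npz',im=im,d=d)
    S=7;im=cv2.resize(im[y0:y1,x0:x1],None,fx=S,fy=S,interpolation=cv2.INTER_CUBIC)
    for b in B:
        h=cv2.convexHull(((proj(n,pose(b,p))-[x0,y0]+.5)*S).round().astype(np.int32)); cv2.polylines(im,[h],True,(255,0,0),1)
    cv2.imwrite(f'pics/{n}{tag}.png',im[:,:,::-1])
s=ctrl.read_state();print(s['time'],s['eef_pos'],s['contact_force'],s['gripper_width'],np.round(s['tool_rot'],3))
z=np.load(f'scene{tag}.npz');im=z['im'].astype(int);r,g,b=im[...,0],im[...,1],im[...,2]
W=cloud('scene',z['d']); zt=float(sys.argv[2])
m=(r-b>40)&(r>150)&(abs(W[...,2]-zt)<20)&(W[...,1]<-190)&(W[...,1]>-320)&(W[...,0]<460)&(W[...,0]>320)
k,l,st,ce=cv2.connectedComponentsWithStats(m.astype(np.uint8),connectivity=4)
i=1+np.argmax(st[1:,4]);v,u=np.where(l==i);X=onplane('scene',np.c_[u,v],zt)
print(st[i],X.mean(0),cv2.minAreaRect(X[:,:2].astype(np.float32)),np.median(W[l==i],0))
E
python3 look.py 7 245
```

```text
19.775 [ 399.81431281 -251.06646933  198.86914769] [ 0.08388461  0.36079402 -5.59249172] 67.7269436595911 [[ 0.96  -0.001 -0.28 ]
 [ 0.28   0.001  0.96 ]
 [-0.001 -1.     0.001]]
[436 183  20  18 168] [ 398.99936616 -242.93091488  245.        ] ((396.2561340332031, -245.58203125), (66.49510192871094, 31.887880325317383), 16.52076530456543) [ 401.0237544  -244.54377654  244.04072215]
```

View pics/scene7.png

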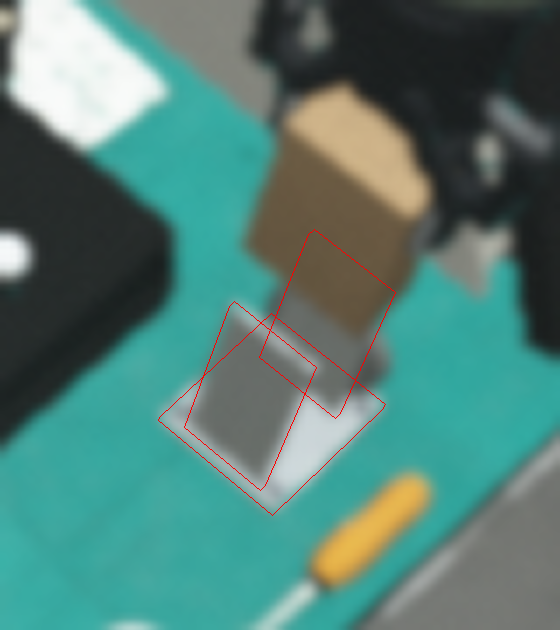

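View pics/top7.png

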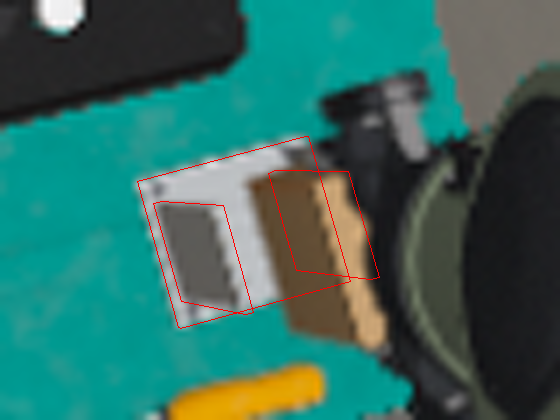

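Both views show the carton above the bay, behind the near wall. I'll check the gap between the carton's broad face and the wall faces using depth from both cameras.

```bash
python3 - <<'E'
from fit import *
a=np.radians(16.2);nx=np.array([-np.sin(a),np.cos(a)]);al=np.array([np.cos(a),np.sin(a)])
for n in('top','scene'):
    z=np.load(n+'7.npz');W=cloud(n,z['d']);im=z['im'].astype(int);r,g,b=im[...,0],im[...,1],im[...,2]
    q=W[...,:2]@nx;t=W[...,:2]@al;Z=W[...,2]
    near=(W[...,0]>340)&(W[...,0]<460)&(W[...,1]<-190)&(W[...,1]>-300)
    c=near&(r-b>20)&(r<165)&(Z>150)&(Z<240)
    c=cv2.erode(c.astype(np.uint8),np.ones((3,3)))>0
    print(n,'carton face',c.sum(),np.median(q[c]),'y mid',(np.percentile(t[c],2)+np.percentile(t[c],98))/2,'slope',np.polyfit(t[c],q[c],1)[0],'tilt',np.polyfit(Z[c],q[c],1)[0])
    z=np.load(n+'0.npz');W=cloud(n,z['d']);q=W[...,:2]@nx;t=W[...,:2]@al;Z=W[...,2]
    near=(W[...,0]>340)&(W[...,0]<460)&(W[...,1]<-190)&(W[...,1]>-300)&(Z>25)&(Z<112)
    md=-352 if 0 else np.median(q[near])
    A=near&(q>md); B=near&(q<=md)
    for nm,m in(('+wall outer',A),('-wall inner',B)):
        print(n,nm,m.sum(),np.median(q[m]),'ymid',(np.percentile(t[m],2)+np.percentile(t[m],98))/2,'slope',np.polyfit(t[m],q[m],1)[0])
E
```

```text
top carton face 131 -331.0126579653283 y mid 316.90282247826644 slope 0.010216550925921383 tilt -0.004819614205946476
top +wall outer 126 -323.70315620645385 ymid 313.1986816266249 slope -0.2646485946575987
top -wall inner 127 -379.8883735099668 ymid 313.79219818642275 slope -0.10384210623652693
scene carton face 264 -332.3573944427417 y mid 308.63530844552145 slope 0.023607243060391962 tilt 0.0018520558581445027
scene +wall outer 221 -322.48685964590766 ymid 312.87419306133927 slope -0.05336849739862891
scene -wall inner 221 -381.5037414815009 ymid 312.66338791379803 slope 0.044369589550634546
```

The carton sits about 2 mm toward +x from the bay centre, with 7 mm clearance each side. Correcting by -2 mm and lowering in stages.

drive_tool --pt "0 0 -0.2 0 0 0 1" --pt "0 2 -0.2 0 0 0 1" --pt "0 3.5 -0.2 0 0 0 1" --pt "0 5 -0.2 0 0 0 1" --pt "0 6.5 -0.2 0 0 0 1" --pt "0 6.5 -0.2 0 0 0 1"

```text
time: 20.52
eef_pos: [400.3, -253.3, 133.3]
tool_rot: [[0.96, -0.001, -0.28], [0.28, 0.001, 0.96], [-0.001, -1.0, 0.001]]
contact_force: [-0.2, -0.5, -6.5]
gripper_width: 67.5
```

```bash
python3 look.py 8 180
```

```text
20.625 [ 400.91863381 -253.65703338  134.43633668] [-0.32881431 -0.46489199 -5.93857718] 67.57217769738301 [[ 0.96  0.   -0.28]
 [ 0.28  0.    0.96]
 [ 0.   -1.    0.  ]]
[433 195  18  17 155] [ 398.87988343 -245.43478535  180.        ] ((398.0047912597656, -247.57350158691406), (66.39463806152344, 31.429508209228516), 16.876880645751953) [ 400.69955004 -245.78096627  179.26867   ]
```

View pics/scene8.png

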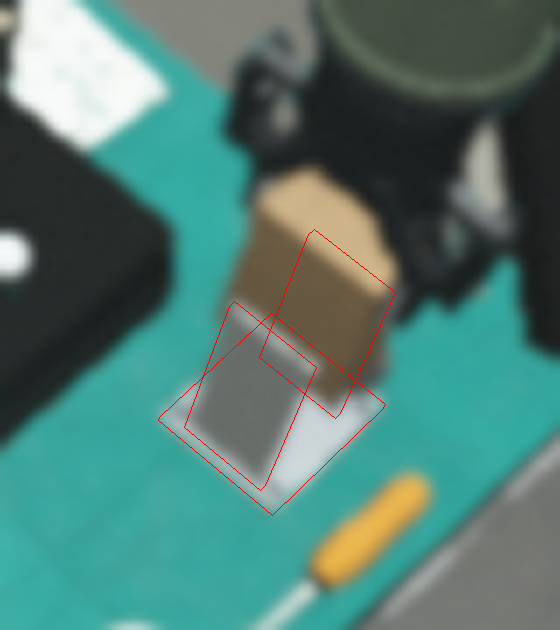

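View pics/top8.png

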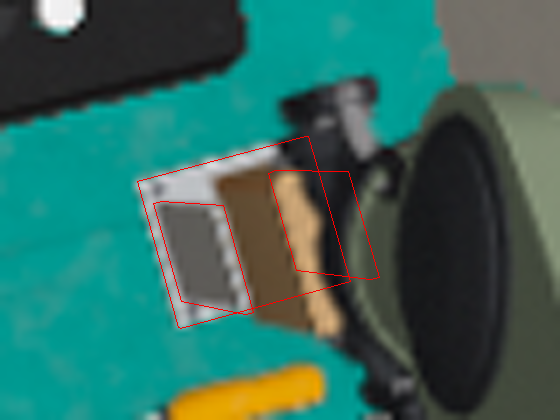

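The carton is between the walls (scene crop (320,320)) with only its own weight on the wrist. Continuing down.

drive_tool --pt "0 2 0 0 0 0 1" --pt "0 4 0 0 0 0 1" --pt "0 6 0 0 0 0 1" --pt "0 7 0 0 0 0 1" --pt "0 7.1 0 0 0 0 1" --pt "0 7.1 0 0 0 0 1"

```text
time: 21.38
eef_pos: [401.0, -253.9, 63.9]
tool_rot: [[0.96, 0.001, -0.279], [0.279, -0.0, 0.96], [0.001, -1.0, -0.001]]
contact_force: [0.2, 0.0, -5.6]
gripper_width: 67.5
```

drive_tool --pt "0 0.2 0 0 0 0 1" --pt "0 0.3 0 0 0 0 1" --pt "0 0.4 0 0 0 0 1" --pt "0 0.4 0 0 0 0 1"

```text
time: 21.88
eef_pos: [400.8, -253.8, 59.5]
tool_rot: [[0.96, 0.0, -0.279], [0.279, -0.0, 0.96], [-0.0, -1.0, -0.0]]
contact_force: [-1.0, 0.1, 3.0]
gripper_width: 67.3
```

Contact with the bay floor at the expected height. Releasing and backing straight up.

drive_tool --pt "0 0.1 0 0 0 0 1" --pt "0 0.1 0 0 0 0 0" --pt "0 0.1 0 0 0 0 0" --pt "0 0.1 0 0 0 0 0" --pt "0 0.1 0 0 0 0 0"

```text
time: 22.5
eef_pos: [400.7, -253.7, 58.2]
tool_rot: [[0.96, -0.0, -0.279], [0.279, 0.0, 0.96], [0.0, -1.0, 0.0]]
contact_force: [0.2, 0.0, 0.7]
gripper_width: 85.3
```

drive_tool --pt "0 -2 0 0 0 0 0" --pt "0 -5 0 0 0 0 0" --pt "0 -9 0 0 0 0 0" --pt "0 -14 0 0 0 0 0" --pt "0 -18 2 0 0 0 0" --pt "0 -20 6 0 0 0 0" --pt "0 -20 11 0 0 0 0" --pt "0 -20 11 0 0 0 0"

```text
time: 23.5
eef_pos: [369.3, -146.0, 258.8]
tool_rot: [[0.959, 0.0, -0.282], [0.282, -0.002, 0.959], [-0.0, -1.0, -0.002]]
contact_force: [0.3, -0.4, 0.3]
gripper_width: 85.4
```

```bash
python3 look.py 9 104; python3 - <<'E'
from h import *
im=np.load('scene9.npz')['im'];cv2.imwrite('pics/full9.png',cv2.resize(im[150:300,290:490],None,fx=4,fy=4)[:,:,::-1])
W=cloud('scene',np.load('scene9.npz')['d']);x,y,z=[W[...,i] for i in range(3)]
m=(z>20)&(z<45)&(x>360)&(x<430)&(y<0)&(y>-70); print('loupe',W[m].mean(0))
W=cloud('scene',np.load('scene0.npz')['d']);x,y,z=[W[...,i] for i in range(3)]
m=(z>20)&(z<45)&(x>360)&(x<430)&(y<0)&(y>-70); print('loupe before',W[m].mean(0))
E
```

```text
23.6 [ 370.01296984 -148.3499192   258.47403997] [ 1.21247676 -0.51767895 -0.21794168] 85.24199681689873 [[ 0.96   0.    -0.28 ]
 [ 0.28  -0.001  0.96 ]
 [ 0.    -1.    -0.001]]
[428 206  22  18 151] [ 399.03828407 -251.38008425  104.        ] ((399.04443359375, -254.25115966796875), (64.68094635009766, 38.83824920654297), 16.878328323364258) [ 403.68363435 -249.38873009  104.56582588]
loupe [400.6621717  -41.68659027  30.73855319]
loupe before [402.39936819 -42.51185206  30.49189856]
```

View pics/full9.png

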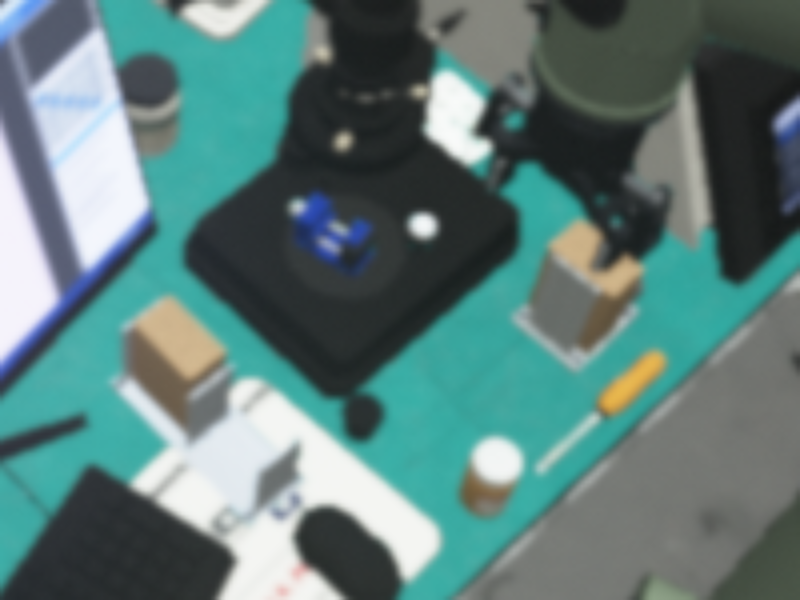

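View pics/top9.png

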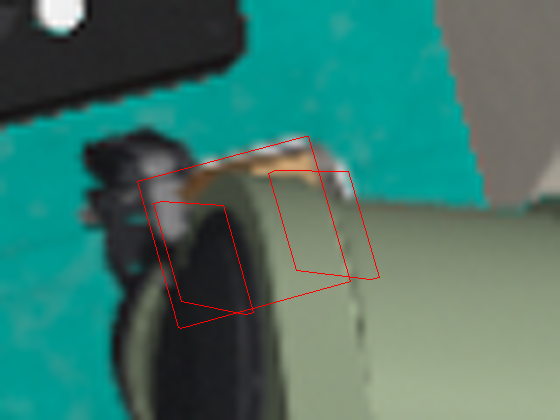

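The heavier carton stands in the rack bay (crop (585,285)) with its top at z ≈104.5 mm, so it is seated on the floor. The lighter one stands in its berth (175,350), the loupe is in place (362,415) and the gripper is open and clear. Handing in.

```bash
python3 -c "
from rig import ticket
print(ticket.hand_in())"
```

```text
the job is handed in; nothing more can be done
None
```

The heavier carton is upright on the floor of the rack's tall bay, and the lighter one is back standing in its berth in the stand. I handed the job in at about 23.6 s on the robot clock, against the 72 s limit.

- **Weighing:** I lifted each carton about 7 cm. The one nearer the robot pulled 6.2 N (about 0.63 kg) and the farther one 2.5 N (about 0.25 kg), so the near one is heavier.
- **Moving:** I set the near carton down on the free bench beside the rack. I then took it again by its narrow sides and lowered it between the bay walls without side contact.
- **Last checks:**
  - The carton's top is at z ≈ 104.5 mm, where 104 mm means it is fully down.
  - Its centre is about 2 mm from my estimate of the bay centre.
  - The loupe reads within 2 mm of its starting position, which is measurement noise.
  - The gripper was open and clear, with no contact force.
- **Disagreements and gaps:**
  - The two cameras differed by 2–3 mm on the rack position and by a few degrees on its angle. I averaged the position estimates and took about 106° for the angle.
  - Pressing the carton onto the bench briefly read 33 N at the wrist, so I backed off before releasing.
  - The arm hid the bay from the top camera at the end, so the seating check is from the scene camera only.

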